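# Lock out the autoclave's supply isolator and hang the warning sign

## Robot

A 6-joint arm with a two-finger parallel gripper is mounted at the origin on the work surface. World frame = base frame: x ahead of the robot, y to its left, z up, the work surface at z = 0. Lengths are in m, angles in rad, forces in N, time in s.
With the tool pointing down it reaches from about 0.225 to 0.875 m from the base axis. Payload 3.4 kg.
Tool frame: the origin (TCP) lies between the finger pads; the fingertips stand 11 mm ahead of it and the grasp point (between the pads) lies 8 mm behind it; z points along the fingers, y is the line along which they close (so a half turn about z gives the same grasp; the last joint's range is limited). The gripper opens to 85 mm and grips with 20 to 120 N. Pads are 22 mm wide; open, the fingers measure 114 mm over their backs; the gripper's body (76 mm by 85 mm) begins 54 mm behind the grasp point. The pads swing forward as they close: fully open they stand 13 mm farther back than shut.
Start: joints at [1.106, 0.276, 1.505, -0, 1.361, -0.121], TCP at [0.194, 0.541, 0.242] pointing down, gripper open.
Joint ranges: [-2.89, 2.89], [-0.75, 2.08], [0.22, 2.7], [-1.18, 4.32], [0.11, 2.71], [-2.7, 2.7]. Speed limits (rad/s): [2.57, 2.57, 3.14, 3.14, 3.14, 3.14].

## Interface

Orientations are given as a unit quaternion [w, x, y, z].
In Python, from rig import manip, imaging gives the robot as it stands. The module is installed in compiled form; this text tells all that it offers.
- The arm moves only by the tool jog_arm, never from a script. Its argument "deltas" is one flat list of numbers, 7 for each row, row after row: the turn, a rotation vector about the world's x, y, z in degrees, then the shift along the world's x, y, z in mm, then the opening, from 0 (shut) to 1 (fully open). In form: [ax, ay, az, tx, ty, tz, gripper, ax, ay, az, tx, ty, tz, gripper, ...]. A call has 1 to 20 rows; each row is the pose to reach, as a shift and turn from the pose commanded when the call began; what a row does not reach only later rows make up. A row lasts 1/10 s, in which the tool goes at most 50 mm and 8.59 degrees, less where a joint would pass 70% of its speed; a pose out of reach is approached as far as the arm can. A call with a gripper value outside its range is refused whole. The fingers move at their own pace and stop on an object; "grip_force" is the grip in N (left out, the last holds). Time passes only in rows, so rows that repeat a pose let the fingers close. It gives the time, the measured TCP pose, the force, the opening and the grip force at its end, in the units of the state.
- manip.get_state(): the state, without advancing time (a new reading comes with each control period).
- imaging.get_image(name): name is "scene" or "top" or "wrist"; returns the picture (384x512x3 uint8, blue, green, red); there is no depth.
- imaging.calibration(name): a dict with "mtx" (3x3 intrinsics, pixels), "cam_to_world" (4x4, takes a point from camera to world coordinates). Camera axes: x right, y down, z forward; pixel columns grow to the right and rows downward; lengths in m; the calibration is good to about 2 mm. A picture is of the moment at which its call begins: read the wrist's pose just before it. calibration takes no time and is no camera call; for the wrist camera it gives the pose at the moment of the call.
- manip.sign_off(): hands the job in; it is judged then, once.
The state is a dict: "clock": time; "qpos": joint angles; "qd": joint speeds; "effort": joint torques, N m; "position": TCP position; "ee_rot": TCP orientation; "contact_force": force on the tool from outside, world axes, zero at the start; "moment": the same for the moment, N m; "width": finger opening in m; "gripper_force": force on a finger pad.
Only numpy, scipy, OpenCV 4.12 (cv2) and the standard library are available. Lean on these libraries where they do the work, as an engineer would, in place of code of your own. Each camera call takes 0.05 s, during which the arm holds its last target. There are 200 camera calls.

## Task

The bench autoclave is going out of service: on its sloped supply console turn the red isolator handle anticlockwise all the way to off, then swing the steel lockout hasp fully out from under the handle so that a padlock could go through it. Then take the yellow warning sign from its holder and hang its crossbar on the console's two hooks (either face to the front), letting go only when both ends are down in their hooks. Leave the handle off and the hasp out, and do not disturb the bottle, the tip box or the culture dishes.

Things in the scene. Friction and masses are not known exactly. Their poses are not given: they have to be found in the camera images.
- console: Fixed pale grey console, 300 deep (x), 400 wide (y). Origin: centre of its underside; at yaw 0 its low front looks at the robot (-x). Its flat face rises to the rear at 15 degrees: 60 high at the front edge (x=-150), 140 at the rear (x=+150). Isolator on the left (+y) half; two steel hooks on upright rods at the rear of the right half, tops 275 above the bench.
- iso_axis (a point): Isolator axis on the sloped face, at console x=-40, y=+60, z=89. Site z: the face's outward normal (rotation axis); x: straight up the slope; y: console's left. Here sit a yellow plate 100 square, 4 thick, a yellow collar (outer radius 38, top 18 above the face) and the red hub (radius 29).
- handle (a joint): Red one-sided lever; rad, anticlockwise from above is positive. 0 = on, pointing up the slope (iso_axis x), where it about starts; 1.571 = off, hard stop, pointing to the console's left (iso_axis y). Friction about 0.45 N m, no spring, stays put. The lever is 22 wide, ends 105 from the axis, fills heights 24 to 50 above the face; below it only the thin hasp.
- handle_grip (a point): On the centre line of the lever, 85 from the isolator's axis, 40 above the face (10 below the lever's top). Site x points outwards along the lever.
- hasp (a joint): Steel tongue 20 wide, 6 thick (10 to 16 above the face), on a pin in the handle parallel to iso_axis z; rad, anticlockwise positive. 0 = folded in line under the lever; 1.571 = out, hard stop, square to the lever (handle off: pointing down the slope to the front). Friction 0.08 N m, stays put. Unless the handle is off, its heel meets the collar half way; turning the handle back folds it in.
- hasp_pivot (a point): Axis of the hasp's pin: on the lever's centre line, 49 from the isolator's axis, 13 above the face.
- hasp_lug (a point): The hasp's upright end tab, to push or pinch: 16 long along the tongue, 8 thick, centre 76 from the pin, from 12 to 50 above the face; this point at 40. Folded, it sticks out beyond the lever's tip (117 to 133 from the isolator's axis). Site x points along the tongue away from the pin.
- hook_left (a point): Left hook's seat: where the crossbar's centre line rests, 245 above the bench. Open upturned hook of 8 mm wire: floor 14 long front to back inside, mouth about 30 wide at the top, lips 24 (front) and 28 (rear) above this point, on an upright rod of radius 6 that stands 20 behind it (+x) and reaches 15 above it. Site axes are the console's.
- hook_right (a point): The same for the right hook, 140 from the left one along the console's -y.
- sign: Loose yellow sign, 190 to 300 g, both faces alike. Plate 6 thick (x), 104 wide (y), 90 high; origin: centre of its lower edge. Crossbar along y, diameter 8, 98 above the origin, 190 long, with end discs of diameter 18 from 87 to 95 off centre. Black grip block in the middle, 12 thick (x), 48 wide (y), 90 to 122 above the origin. Stands upright in its holder, lower edge 10 above the bench.
- sign_left (a point): On the crossbar's centre line, 70 from the middle (sign +y): the spot that rests in a hook.
- sign_right (a point): On the crossbar's centre line, 70 from the middle (sign -y): the spot that rests in the other hook.
- sign_holder: Fixed dark steel holder, base 75 (x) x 130 (y) x 10 high, origin at the centre of its underside; two walls up to 50 high leave a slot 9 wide along y, where the sign stands. It is left or right of the console, its slot running roughly away from the robot.
- tip_box: Loose blue pipette-tip box with clear lid, 85 x 125 x 73 high, origin at the centre of its underside; on the side of the console where the sign holder is not. Leave it.
- bottle: Loose amber reagent bottle, diameter 80, 150 high, blue cap, origin at the centre of its underside; beside the rear of the console, left or right. Leave it.
- dishes: Loose stack of three clear culture dishes with pink medium (one rigid body), diameter 90, 45 high, origin at the centre of its underside; on the other side of the console from the bottle. Leave it.

How it is judged:
On the way, in this order (a step that is already met when the one before it is completed fails the run):
1. the isolator handle is turned to off (within 0.12 rad of the stop) (value of joint handle above 1.45 rad), for 0.2 s.
2. with the handle off, the hasp is swung fully out (within 0.17 rad of its stop) (value of joint handle above 1.45 rad and value of joint hasp above 1.4 rad), for 0.2 s.
3. both ends of the sign's crossbar are down in their hooks (within 12 mm of the seats) while the sign is still held in the gripper (contact force between the fingers and sign above 0.5 N and ((distance between sign_left and hook_left below 0.012 m and distance between sign_right and hook_right below 0.012 m) or (distance between sign_left and hook_right below 0.012 m and distance between sign_right and hook_left below 0.012 m))), for 0.15 s.
At the end, for the whole second after the job is handed in: The handle is off (joint above 1.45 rad), the hasp is out (joint above 1.4 rad), and the released sign hangs at rest (below 0.05 m/s, within 0.3 rad of upright) with both ends of its crossbar within 12 mm of the two hook seats, either face to the front (all of step 2 and ((distance between sign_left and hook_left below 0.012 m and distance between sign_right and hook_right below 0.012 m) or (distance between sign_left and hook_right below 0.012 m and distance between sign_right and hook_left below 0.012 m)) and angle between sign's own z axis and vertical below 0.3 rad and linear speed of sign below 0.05 m/s); the robot touches nothing.
It fails at once if the tip box is moved by more than 25 mm (distance of tip_box from where it was at the start of the episode above 0.025 m).
It fails at once if the bottle is moved by more than 25 mm or tipped (distance of bottle from where it was at the start of the episode above 0.025 m or angle between bottle's own z axis and vertical above 0.5 rad).
It fails at once if the dishes are moved by more than 25 mm (distance of dishes from where it was at the start of the episode above 0.025 m).
It also fails if it takes over 72 s, if anything falls off the work surface, if the arm or the gripper's body presses on something with over 40 N, if the wrist force passes 120 N, or if a joint passes its speed limit or range.

## Working session

There is one attempt and no reset: what is moved stays moved. The work goes in short steps, Python scripts to look and compute and a tool call to move; the robot and the scene stay as the last step left them, time stands still between calls to the robot, and variables do not carry over. Pictures are saved under pics/ and viewed, at most 10 in all, crops included, and the job is handed in when it is done.

Besides the shell and the picture viewer there is one more tool, called after ">>>" as name(argument=value, ...) on one line, values as JSON. jog_arm: Moves the arm, as the interface text tells. Its arguments: {"type":"object","properties":{"deltas":{"type":"array"},"grip_force":{"type":"number"}},"required":["deltas"]}

```bash
mkdir -p pics
python3 - <<'E'
from rig import manip, imaging
import cv2,numpy as np
np.set_printoptions(precision=4,suppress=True)
print(manip.get_state())
for n in ("scene","top"):
    im=imaging.get_image(n); cv2.imwrite(f"pics/{n}0.png",im); c=imaging.calibration(n); print(n,c["mtx"],c["cam_to_world"])
E
```

```text
{'clock': 0.0, 'qpos': array([ 1.106 ,  0.2766,  1.5061,  0.    ,  1.3607, -0.121 ]), 'qd': array([ 0.0002,  0.    ,  0.0012,  0.0001, -0.0016, -0.0014]), 'effort': array([  0.0008, -41.6773, -24.5805,  -0.0001,   0.0109,   0.    ]), 'position': array([0.1936, 0.5409, 0.2414]), 'ee_rot': array([-0.0003,  0.1711,  0.9853, -0.0009]), 'contact_force': array([-0.4458,  0.361 , -0.5383]), 'moment': array([-0.0274,  0.0284,  0.0377]), 'gripper_force': 0.0, 'width': 0.08565992659824329}
scene [[480.3279   0.     263.9662]
 [  0.     480.3279 190.2962]
 [  0.       0.       1.    ]] [[-0.3117  0.5223 -0.7938  1.6093]
 [ 0.9502  0.1767 -0.2569  0.3752]
 [ 0.0061 -0.8343 -0.5513  0.8965]
 [ 0.      0.      0.      1.    ]]
top [[424.3006   0.     250.4744]
 [  0.     424.3006 196.3556]
 [  0.       0.       1.    ]] [[ 0.02   -0.9944  0.1035  0.4111]
 [-0.9998 -0.0204 -0.0023  0.0091]
 [ 0.0044 -0.1034 -0.9946  1.4303]
 [ 0.      0.      0.      1.    ]]
```

View pics/scene0.png

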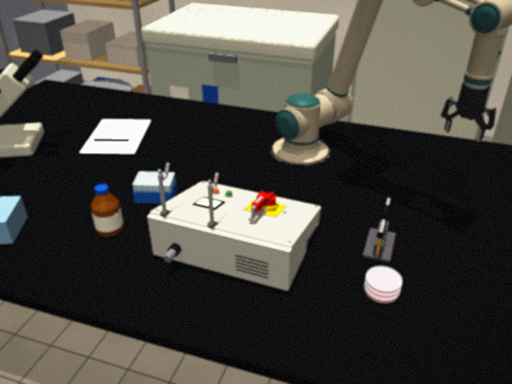

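View pics/top0.png

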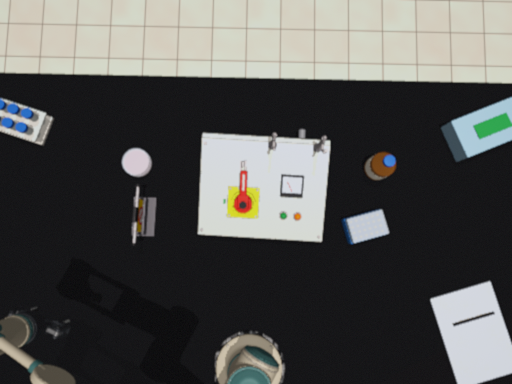

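The scene view shows the console in the middle, with the handle up-slope, the sign holder at (380,240) and the dishes at (383,284) on one side, and the bottle and tip box on the other. In the top view the console corners are at about (203,135), (329,140), (323,241) and (198,235). The hub is at (243,204) with the lever up to (242,172), the sign's crossbar runs from (138,187) to (135,243), and the hooks are at (273,143) and (320,148).

```bash
cat > h.py <<'E'
from rig import manip, imaging
import cv2,numpy as np
np.set_printoptions(precision=4,suppress=True)
def ray(px,c):
    T=c["cam_to_world"]; d=T[:3,:3]@np.linalg.inv(c["mtx"])@[px[0],px[1],1]
    return T[:3,3],d
def onz(px,z,c):
    o,d=ray(px,c); return o+d*(z-o[2])/d[2]
def proj(p,c):
    T=c["cam_to_world"]; q=c["mtx"]@(T[:3,:3].T@(np.asarray(p)-T[:3,3])); return q[:2]/q[2]
def cross2(p1,c1,p2,c2):
    o1,d1=ray(p1,c1);o2,d2=ray(p2,c2)
    s=np.linalg.lstsq(np.c_[d1,-d2],o2-o1,rcond=None)[0]
    a,b=o1+d1*s[0],o2+d2*s[1]; return (a+b)/2,np.linalg.norm(a-b)
def blobs(m,amin=15):
    n,l,s,c=cv2.connectedComponentsWithStats(m.astype(np.uint8)*255)
    return [(c[i],s[i]) for i in range(1,n) if s[i][4]>=amin]
E
python3 - <<'E'
from h import *
im=cv2.imread("pics/top0.png"); c=imaging.calibration("top")
g=im.min(2); roi=np.zeros_like(g); roi[125:250,185:340]=1
m=((im.max(2)>110)*roi).astype(np.uint8); 
m=cv2.morphologyEx(m,cv2.MORPH_OPEN,np.ones((9,9)))
cs=max(cv2.findContours(m,0,1)[0],key=cv2.contourArea)
hull=cv2.convexHull(cs); q=cv2.approxPolyDP(hull,8,True)[:,0]; print(q)
P=[]
for p in q:
    P.append(onz(p,.06 if p[1]>190 else .14,c)); print(p,P[-1])
P=np.array(P); print([np.linalg.norm(P[i]-P[i-1]) for i in range(len(P))])
hsv=cv2.cvtColor(im,cv2.COLOR_BGR2HSV); H,S,V=hsv.transpose(2,0,1)
yel=(H>20)&(H<35)&(S>130)&(V>100); red=((H<8)|(H>172))&(S>150)&(V>80)
for n,mm,z in(("yel",yel,.095),("red",red,.14)):
    for b,s in blobs(mm): print(n,b,s,onz(b,z,c))
b,s=None,None
# sign: bright/yellow pixels in left region
big=cv2.resize(im[110:260,100:345],None,fx=3,fy=3,interpolation=cv2.INTER_CUBIC); cv2.imwrite("pics/topz.png",big)
for p in((138,187),(135,243)): print(onz(p,.108,c))
E
```

```text
[[202 133]
 [329 144]
 [321 241]
 [198 234]]
[202 133] [0.7399 0.1605 0.14  ]
[329 144] [ 0.7135 -0.234   0.14  ]
[321 241] [ 0.4141 -0.2236  0.06  ]
[198 234] [0.4285 0.1722 0.06  ]
[np.float64(0.3217203360891593), np.float64(0.3953655815556566), np.float64(0.3100577658784246), np.float64(0.3960422412664735)]
yel [242.7965 202.5489] [228 187  31  31 521] [0.5299 0.0299 0.095 ]
yel [140.55 203.05] [139 200   4   7  20] [0.5217 0.3524 0.095 ]
yel [138.5769 227.1154] [137 223   4   9  26] [0.4459 0.355  0.095 ]
red [242.5788 197.1941] [235 171  16  41 273] [0.5423 0.0302 0.14  ]
[0.5709 0.3594 0.108 ]
[0.3963 0.3604 0.108 ]
```

View pics/topz.png

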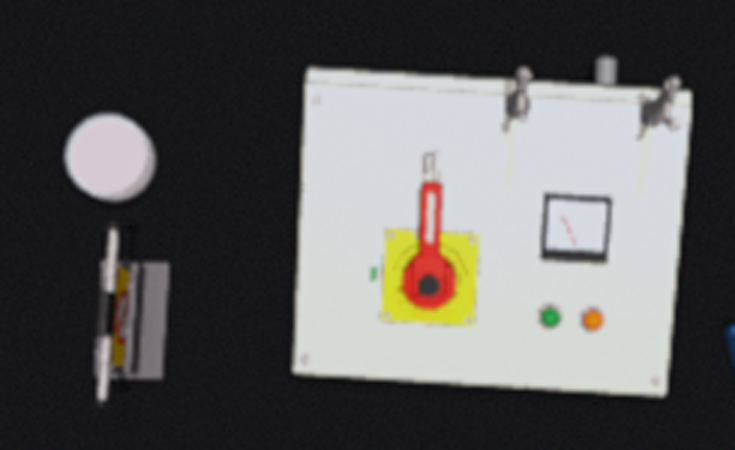

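```bash
cat >> h.py <<'E'
from scipy.spatial.transform import Rotation as Ro
def cur():
    s=manip.get_state(); q=s["ee_rot"]; return s["position"],Ro.from_quat([q[1],q[2],q[3],q[0]])
def toolR(yaw_y,tilt=0,tilt_yaw=0):
    """tool down with tool y at yaw_y (deg); then tilted: tool z leans tilt deg forward along tilt_yaw"""
    y=np.array([np.cos(np.radians(yaw_y)),np.sin(np.radians(yaw_y)),0]); z=np.array([0,0,-1.])
    R=Ro.from_matrix(np.c_[np.cross(y,z),y,z])
    a=np.radians(tilt_yaw); ax=np.array([np.sin(a),-np.cos(a),0])
    return Ro.from_rotvec(ax*np.radians(tilt))*R
def delta(p,R):
    p0,R0=cur(); return np.round(np.r_[(R*R0.inv()).as_rotvec(degrees=True),(np.asarray(p)-p0)*1000],1)
E
python3 - <<'E'
from h import *
R=toolR(88,15,-2); print(R.as_matrix())
print(delta([.40,.05,.36],R))
c=imaging.calibration("wrist"); p,R0=cur(); T=np.eye(4);T[:3,:3]=R0.as_matrix();T[:3,3]=p
print(np.linalg.inv(T)@c["cam_to_world"],c["mtx"])
t=imaging.calibration("top")
for q in((272.5,143.5),(320,147)):print(onz(q,.255,t))
for q in((136.5,161.5),):print(onz(q,.045,t))
E
```

```text
[[-0.9653  0.0349  0.2587]
 [ 0.0337  0.9994 -0.009 ]
 [-0.2588  0.     -0.9659]]
[  -2.7  -14.8   17.6  206.4 -491.   118.5]
[[ 0.0004 -0.9484 -0.317   0.082 ]
 [ 1.      0.0005 -0.0001 -0.0001]
 [ 0.0003 -0.317   0.9484 -0.1313]
 [ 0.      0.      0.      1.    ]] [[276.2558   0.     256.1599]
 [  0.     276.2558 193.3079]
 [  0.       0.       1.    ]]
[ 0.6846 -0.0528  0.255 ]
[ 0.6774 -0.1869  0.255 ]
[0.6634 0.385  0.045 ]
```

>>> jog_arm(deltas=[0,0,6,20,-40,25,0,0,-2,8,40,-85,40,0,0,-4,10,60,-130,60,0,-1,-6,12,80,-175,80,0,-1,-8,14,100,-220,90,0,-2,-10,16,125,-265,90,0,-2,-12,17.6,150,-310,90,0,-2.7,-14.8,17.6,175,-355,90,0,-2.7,-14.8,17.6,195,-400,90,0,-2.7,-14.8,17.6,215,-445,90,0,-2.7,-14.8,17.6,235,-490,90,0,-2.7,-14.8,17.6,245,-520,90,0,-2.7,-14.8,17.6,245,-520,90,0,-2.7,-14.8,17.6,245,-520,90,0])

```text
clock: 1.5
position: [0.4386, 0.0203, 0.3317]
ee_rot: [0.129, 0.019, 0.991, -0.001]
contact_force: [-0.4, -0.7, -1.1]
width: -0.0002
gripper_force: 0.0
```

Run:
```python
from h import *
import pickle
print(cur()[0],manip.get_state()["width"])
c=imaging.calibration("wrist"); im=imaging.get_image("wrist"); cv2.imwrite("pics/w1.png",im); pickle.dump(c,open("w1.pkl","wb"))
```

```text
[0.4386 0.0203 0.3317] -0.00015751433038941476
```

View pics/w1.png

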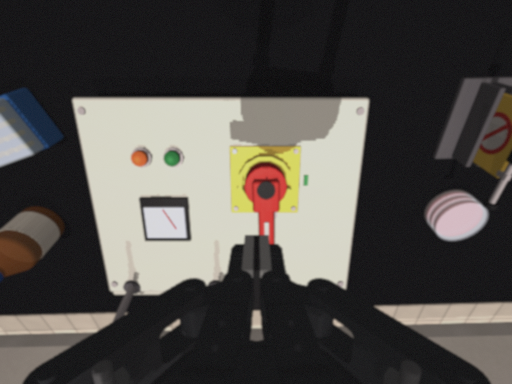

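The wrist view is seen from the robot's side, with its top edge towards the robot. It shows the yellow plate with corners at about (230,146), (301,146), (299,213) and (231,213), the hub at (265,187), the lever pointing down the image, and the console's front edge from (73,98) to (369,98). The left-side sign and dishes are on the right of the image.

Run:
```python
from h import *
import pickle
im=cv2.imread("pics/w1.png"); c=pickle.load(open("w1.pkl","rb"))
H,S,V=cv2.cvtColor(im,cv2.COLOR_BGR2HSV).transpose(2,0,1)
m=((H>20)&(H<35)&(S>130)&(V>60)).astype(np.uint8); m[:,350:]=0
n,l,st,_=cv2.connectedComponentsWithStats(m); k=1+np.argmax(st[1:,4])
hull=cv2.convexHull(np.argwhere(l==k)[:,::-1].astype(np.int32)); q=cv2.approxPolyDP(hull,6,True)[:,0]
print("plate px",q.tolist())
# sloped plane at h above face, through approx iso
def onplane(px,P0,n):
    o,d=ray(px,c); return o+d*(n@(P0-o))/(n@d)
yaw=np.radians(-2); u=np.array([np.cos(yaw),np.sin(yaw),0]); nrm=-np.sin(np.radians(15))*u+np.cos(np.radians(15))*np.array([0,0,1])
P0=np.array([.531,.029,.0893])+.004*nrm
W=np.array([onplane(p,P0,nrm) for p in q]);print(W,"centre",W.mean(0))
print("sides",[round(np.linalg.norm(W[i]-W[i-1]),4) for i in range(len(W))])
a=onz((73,98),.06,c);b=onz((369,98),.06,c);print("front corners",a,b,np.linalg.norm(a-b),"yaw",np.degrees(np.arctan2(b[1]-a[1],b[0]-a[0]))-90)
red=(((H<8)|(H>172))&(S>140)&(V>50))
for cc,s in blobs(red,100): print("red",cc,s)
P1=np.array([.531,.029,.0893])+.05*nrm
print("hub top",onplane((265.5,189),P1,nrm),"lever",onplane((267,235),P1,nrm))
```

```text
plate px [[295, 147], [296, 205], [233, 205], [237, 147]]
[[ 0.4853  0.0736  0.0808]
 [ 0.5689  0.0757  0.1031]
 [ 0.5652 -0.0182  0.103 ]
 [ 0.4822 -0.0071  0.0807]] centre [0.5254 0.031  0.0919]
sides [np.float64(0.0808), np.float64(0.0865), np.float64(0.094), np.float64(0.0867)]
front corners [ 0.4126 -0.2216  0.06  ] [0.4278 0.1725 0.06  ] 0.3943787787874614 yaw -2.2110427380287803
red [499.9735 133.2879] [480 113  32  41 264]
red [265.4231 192.859 ] [ 245  163   42   82 1567]
hub top [0.517  0.0301 0.1373] lever [0.5806 0.0304 0.1543]
```

```bash
cat >> h.py <<'E'
ISO=np.array([.532,.0305,.0893]); YAW=-2.2
_u=np.array([np.cos(np.radians(YAW)),np.sin(np.radians(YAW)),0]); V_=np.array([-_u[1],_u[0],0])
_s,_c=np.sin(np.radians(15)),np.cos(np.radians(15)); U=_c*_u+_s*np.array([0,0,1]); N=-_s*_u+_c*np.array([0,0,1])
def fp(x,y,z): return ISO+(x*U+y*V_+z*N)/1000
def infp(p): return np.array([U,V_,N])@(np.asarray(p)-ISO)*1000
E
python3 - <<'E'
from h import *
p,R=cur(); print(infp(p), (R.as_matrix()[:,2]), -N)
d=lambda q:np.round((q-p)*1000)
print("hover",d(fp(91,-48,100)),"down",d(fp(91,-48,41)))
for t in [0]+list(range(5,100,5)):
    a=np.radians(t); e=np.array([np.cos(a),np.sin(a)]); C=80*e+11*np.array([e[1],-e[0]]); print(t,d(fp(C[0]+11,C[1]-14.5,41)).tolist())
E
```

```text
[-27.3714 -12.5954 258.3819] [ 0.257  -0.006  -0.9664] [ 0.2586 -0.0099 -0.9659]
hover [ 154.  -41. -122.] down [ 169.  -42. -179.]
0 [170.0, -19.0, -179.0]
5 [171.0, -12.0, -179.0]
10 [171.0, -5.0, -179.0]
15 [171.0, 2.0, -179.0]
20 [170.0, 9.0, -180.0]
25 [169.0, 15.0, -180.0]
30 [167.0, 22.0, -181.0]
35 [164.0, 29.0, -181.0]
40 [161.0, 35.0, -182.0]
45 [157.0, 41.0, -183.0]
50 [153.0, 46.0, -185.0]
55 [148.0, 52.0, -186.0]
60 [143.0, 56.0, -187.0]
65 [138.0, 61.0, -189.0]
70 [132.0, 64.0, -190.0]
75 [126.0, 68.0, -192.0]
80 [120.0, 70.0, -194.0]
85 [114.0, 73.0, -195.0]
90 [107.0, 74.0, -197.0]
95 [100.0, 75.0, -199.0]
```

>>> jog_arm(deltas=[0,0,0,45,-12,-10,0,0,0,0,90,-25,-35,0,0,0,0,130,-38,-70,0,0,0,0,152,-42,-110,0,0,0,0,160,-42,-145,0,0,0,0,168,-42,-170,0,0,0,0,169,-42,-179,0,0,0,0,170,-25,-179,0,0,0,0,171,-12,-179,0,0,0,0,171,2,-179,0,0,0,0,169,15,-180,0,0,0,0,164,29,-181,0,0,0,0,157,41,-183,0,0,0,0,148,52,-186,0,0,0,0,138,61,-189,0,0,0,0,126,68,-192,0,0,0,0,114,73,-195,0,0,0,0,107,74,-197,0,0,0,0,104,75,-198,0,0,0,0,104,75,-198,0])

```text
clock: 3.55
position: [0.5456, 0.0989, 0.1376]
ee_rot: [0.135, 0.016, 0.991, 0.0]
contact_force: [5.4, 1.8, 0.4]
width: -0.0002
gripper_force: 2.1
```

Run:
```python
from h import *
s=manip.get_state(); print(s["clock"],infp(s["position"]),s["contact_force"])
im=imaging.get_image("wrist"); cv2.imwrite("pics/w2.png",im)
```

```text
3.55 [23.1036 68.8314 43.7617] [5.4468 1.7765 0.427 ]
```

View pics/w2.png

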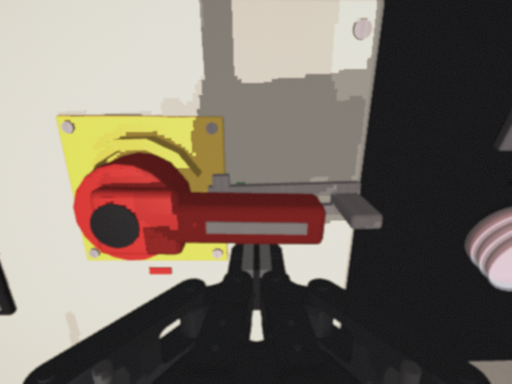

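The lever now points left at (320,217), nearly parallel to the plate's edges, with the hasp still folded and its lug at (360,212). I'll push on to the stop.

>>> jog_arm(deltas=[0,0,0,-3,0,-1,0,0,0,0,-5,0,-1,0,0,0,0,-7,0,-2,0,0,0,0,-7,0,-2,0])

```text
clock: 4.0
position: [0.5445, 0.0987, 0.1379]
ee_rot: [0.141, 0.016, 0.99, 0.0]
contact_force: [14.3, 2.2, -2.1]
width: -0.0002
gripper_force: 6.5
```

Run:
```python
from h import *
# commanded pose = last measured free-space + known rows; report vs commanded estimate
p0=np.array([.4386,.0203,.3317])+np.array([97,75,-200])/1000; print("cmd est",infp(p0))
d=lambda q:np.round((q-p0)*1000).tolist()
print(d(fp(35,68,43)),d(fp(38,75,80)),d(fp(38,138,80)),d(fp(38,138,39)))
for t in range(85,196,5):
    a=np.radians(t); e=np.array([np.cos(a),np.sin(a)]); C=np.array([0,49])+75*e+4*np.array([e[1],-e[0]]); print(t,d(fp(C[0]+11,C[1]+14.5,39)))
```

```text
cmd est [12.0459 64.8904 40.668 ]
[22.0, 2.0, 8.0] [15.0, 10.0, 45.0] [18.0, 72.0, 45.0] [28.0, 72.0, 5.0]
85 [12.0, 73.0, 1.0]
90 [6.0, 73.0, -1.0]
95 [-0.0, 74.0, -3.0]
100 [-7.0, 73.0, -4.0]
105 [-13.0, 73.0, -6.0]
110 [-19.0, 71.0, -8.0]
115 [-25.0, 69.0, -9.0]
120 [-31.0, 67.0, -11.0]
125 [-37.0, 64.0, -12.0]
130 [-42.0, 60.0, -14.0]
135 [-47.0, 56.0, -15.0]
140 [-52.0, 52.0, -16.0]
145 [-56.0, 47.0, -17.0]
150 [-60.0, 42.0, -18.0]
155 [-63.0, 36.0, -19.0]
160 [-66.0, 31.0, -20.0]
165 [-69.0, 25.0, -20.0]
170 [-71.0, 18.0, -21.0]
175 [-72.0, 12.0, -21.0]
180 [-73.0, 5.0, -21.0]
185 [-73.0, -1.0, -21.0]
190 [-73.0, -8.0, -21.0]
195 [-72.0, -14.0, -21.0]
```

>>> jog_arm(deltas=[0,0,0,20,2,8,0,0,0,0,18,6,35,0,0,0,0,18,40,45,0,0,0,0,22,72,40,0,0,0,0,28,72,8,0,0,0,0,26,73,5,0,0,0,0,16,73,2,0,0,0,0,6,73,-1,0,0,0,0,-7,73,-4,0,0,0,0,-19,71,-8,0,0,0,0,-31,67,-11,0,0,0,0,-42,60,-14,0,0,0,0,-52,52,-16,0,0,0,0,-60,42,-18,0,0,0,0,-66,31,-20,0,0,0,0,-71,18,-21,0,0,0,0,-73,8,-21,0,0,0,0,-73,1,-21,0,0,0,0,-73,-4,-21,0,0,0,0,-73,-4,-21,0])

```text
clock: 6.0
position: [0.461, 0.0968, 0.1108]
ee_rot: [0.129, 0.022, 0.991, 0.005]
contact_force: [-3.3, 28.0, 0.2]
width: 0.0002
gripper_force: 13.7
```

Run:
```python
from h import *
s=manip.get_state(); print(s["clock"],infp(s["position"]),s["contact_force"])
im=imaging.get_image("wrist"); cv2.imwrite("pics/w3.png",im)
```

```text
6.0 [-65.3916  63.4924  39.8309] [-3.2913 28.0437  0.1884]
```

View pics/w3.png

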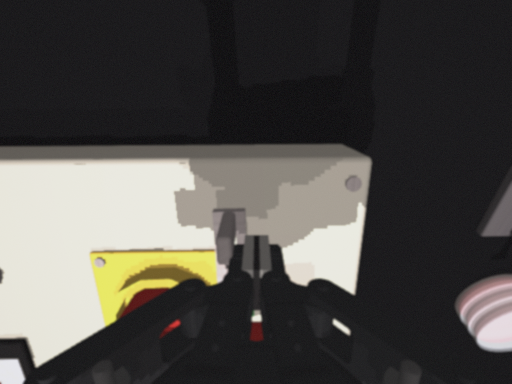

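The hasp stands square to the lever, pointing towards the front, with its lug at (230,230). The handle is still off and the stop resists with 28 N.

Run:
```python
from h import *
print((toolR(90)*toolR(88,15,-2).inv()).as_rotvec(degrees=True))
```

```text
[ 0.2618 14.9985  1.9886]
```

>>> jog_arm(deltas=[0,0,0,0,12,0,0,0,0,0,0,20,20,0,0,0,0,0,25,60,0,0,2,0,-5,35,105,0.5,0,5,0,-10,60,145,1,0,9,0,-15,100,175,1,0,12,1,-25,145,200,1,0,15,2,-35,190,215,1,0,15,2,-43,235,219,1,0,15,2,-43,269,219,1,0,15,2,-43,269,219,1,0,15,2,-43,269,219,1])

```text
clock: 7.25
position: [0.4199, 0.361, 0.3296]
ee_rot: [-0.001, -0.001, 1.0, -0.002]
contact_force: [0.5, 0.7, 0.1]
width: 0.0855
gripper_force: 0.0
```

Run:
```python
from h import *
import pickle
c=imaging.calibration("wrist"); im=imaging.get_image("wrist"); cv2.imwrite("pics/w4.png",im); pickle.dump(c,open("w4.pkl","wb"))
p,R=cur();print(p,R.as_matrix())
```

```text
[0.4199 0.3604 0.3298] [[-1.     -0.0004 -0.001 ]
 [-0.0004  1.     -0.0038]
 [ 0.001  -0.0038 -1.    ]]
```

View pics/w4.png

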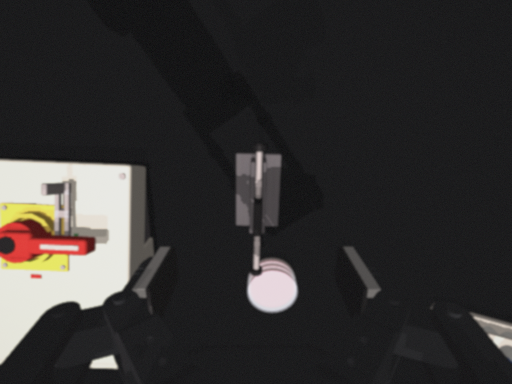

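The sign is in its holder, its crossbar running from (260,147) to (256,271) with the black grip block at about (258,200–233). The dishes are at (272,285) just beyond its far end. At the left the handle is off and the hasp is out.

Run:
```python
from h import *
import pickle
im=cv2.imread("pics/w4.png"); c=pickle.load(open("w4.pkl","rb"))
m=(im.min(2)>120)
for y in range(142,276,6):
    r=im[y,240:282].max(1).astype(int); 
    if y<200 or y>232:
        xs=np.where(im[y,248:270].min(1)>115)[0]+248; print(y,xs.min() if len(xs) else None,xs.max() if len(xs) else None,end=' | ')
print()
a=onz((260,146),.108,c); b=onz((256,271),.108,c); print(a,b,np.linalg.norm(a-b),(a+b)/2,"yaw",np.degrees(np.arctan2(*(b-a)[1::-1])))
for q in((258,199),(258,233)): print(onz(q,.132,c))
hb=[onz(q,.01,c) for q in((236,227),(279,226),(237,153),(280,154))]; print(np.array(hb),np.mean(hb,0))
print("dish",onz((272,287),.045,c))
```

```text
142 None None | 148 None None | 154 256 261 | 160 256 261 | 166 256 261 | 172 255 261 | 178 256 260 | 184 256 260 | 190 257 259 | 196 None None | 238 256 258 | 244 255 258 | 250 255 257 | 256 254 258 | 262 254 269 | 268 254 269 | 274 250 269 | 
[0.392  0.3651 0.108 ] [0.5772 0.3604 0.108 ] 0.1852556235534276 [0.4846 0.3628 0.108 ] yaw -1.4668742698373445
[0.4551 0.3628 0.132 ]
[0.5026 0.363  0.132 ]
[[0.552  0.324  0.01  ]
 [0.5497 0.4011 0.01  ]
 [0.4185 0.3285 0.01  ]
 [0.42   0.3991 0.01  ]] [0.485  0.3632 0.01  ]
dish [0.653  0.3889 0.045 ]
```

>>> jog_arm(deltas=[0,0,0,15,-40,15,1,0,0,0,30,-84,30,1,0,0,0,48,-128,50,1,0,0,0,66,-172,70,1,0,0,0,84,-216,90,1,0,0,0,102,-260,90,1,0,0,0,120,-304,90,1,0,0,0,140,-348,90,1,0,0,0,160,-392,90,1,0,0,0,180,-436,90,1,0,0,0,200,-480,90,1,0,0,0,200,-480,90,1,0,0,0,200,-480,90,1,0,0,0,200,-480,90,1])

```text
clock: 8.7
position: [0.6187, -0.1188, 0.4207]
ee_rot: [-0.0, 0.0, 1.0, -0.001]
contact_force: [-0.5, 0.5, -0.2]
width: 0.0856
gripper_force: 0.0
```

Run:
```python
from h import *
import pickle
c=imaging.calibration("wrist"); im=imaging.get_image("wrist"); pickle.dump(c,open("w5.pkl","wb"))
cv2.imwrite("pics/w5.png",im); print(cur()[0])
# predicted hook seats from the console pose guess
for p in([.6846,-.0528,.245],[.679,-.193,.245]): print(proj(p,c))
cv2.imwrite("pics/w5z.png",cv2.resize(im[130:330,140:390],None,fx=3,fy=3,interpolation=cv2.INTER_CUBIC))
```

```text
[ 0.6189 -0.1182  0.421 ]
[310.2584 228.4995]
[195.3617 224.2382]
```

View pics/w5z.png

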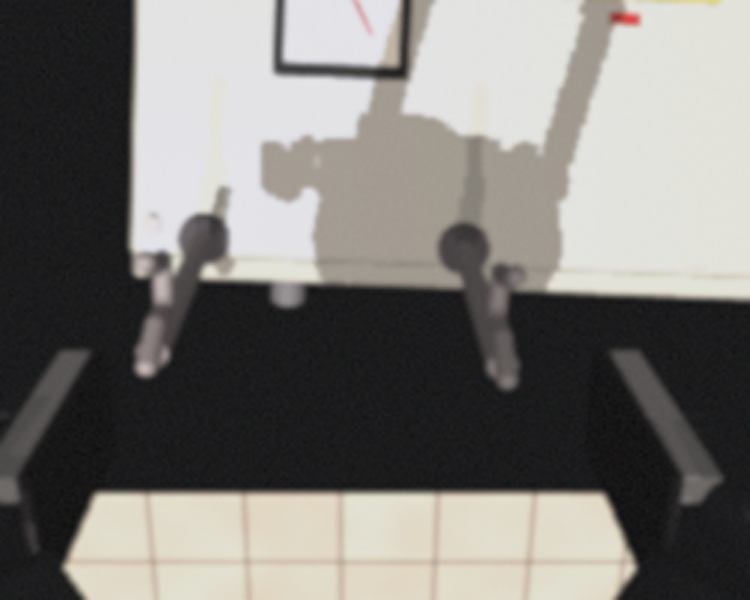

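The zoomed wrist view shows the rod feet at zoom (463,248) and (203,238). The left hook's front lip is at about (512,273) with its rear lip at (507,381), and the right hook's are at (147,264) and (147,367). The gripper fingers are either side.

Run:
```python
from h import *
import pickle
c=pickle.load(open("w5.pkl","rb")); z=lambda x,y:(x/3+140-1/3,y/3+130-1/3)
for n,f,r,b in(("L",(512,273),(507,381),(463,248)),("R",(147,264),(147,367),(203,238))):
    F=onz(z(*f),.269,c);Rr=onz(z(*r),.273,c)
    B=onz(z(*b),.137,c); print(n,"front",F,"rear",Rr,"mid",(F+Rr)/2,"base",B,"base-20",B[:2]-.02*_u[:2] if 0 else B[:2]-.02*np.array([.9993,-.0384]))
# console-model: rear edge check
im=cv2.imread("pics/w5.png")
```

```text
L front [ 0.6634 -0.0585  0.269 ] rear [ 0.7069 -0.0584  0.273 ] mid [ 0.6851 -0.0584  0.271 ] base [ 0.7078 -0.0578  0.137 ] base-20 [ 0.6878 -0.057 ]
R front [ 0.6599 -0.1941  0.269 ] rear [ 0.7009 -0.1963  0.273 ] mid [ 0.6804 -0.1952  0.271 ] base [ 0.7021 -0.198   0.137 ] base-20 [ 0.6821 -0.1972]
```

>>> jog_arm(deltas=[0,0,0,-12,44,0,1,0,0,0,-24,88,0,1,0,0,0,-36,132,0,1,0,0,0,-48,176,0,1,0,0,0,-60,220,0,1,0,0,0,-72,264,-5,1,0,0,0,-84,308,-20,1,0,0,-1.5,-96,352,-40,1,0,0,-1.5,-108,396,-60,1,0,0,-1.5,-120,440,-80,1,0,0,-1.5,-132,478,-105,1,0,0,-1.5,-134.5,481.5,-145,1,0,0,-1.5,-134.5,481.5,-190,1,0,0,-1.5,-134.5,481.5,-230,1,0,0,-1.5,-134.5,481.5,-230,1,0,0,-1.5,-134.5,481.5,-230,1])

```text
clock: 10.35
position: [0.4847, 0.3635, 0.1914]
ee_rot: [0.0, 0.012, 1.0, -0.001]
contact_force: [0.2, -0.2, 0.9]
width: 0.0854
gripper_force: 0.0
```

Run:
```python
from h import *
import pickle
c=imaging.calibration("wrist"); im=imaging.get_image("wrist"); pickle.dump(c,open("w6.pkl","wb"))
cv2.imwrite("pics/w6.png",im); print(cur()[0])
for p in([.4846,.3628,.132],[.392,.3651,.108],[.5772,.3604,.108]): print(proj(p,c))
```

```text
[0.4859 0.3639 0.1929]
[255.2973 216.3116]
[255.4483  85.3816]
[255.308  297.2562]
```

View pics/w6.png

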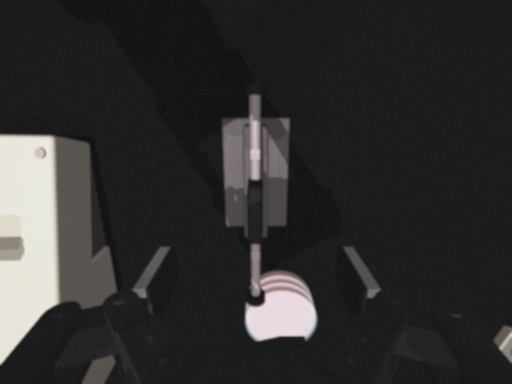

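The sign's crossbar runs from (255,90) to (255,298), straight between the open fingers and matching the prediction. I'll descend and grip.

>>> jog_arm(deltas=[0,0,0,0,-1,-35,1,0,0,0,0,-1,-65,1,0,0,0,0,-1,-79,1,0,0,0,0,-1,-79,0.5,0,0,0,0,-1,-79,0,0,0,0,0,-1,-79,0,0,0,0,0,-1,-79,0,0,0,0,0,-1,-79,0,0,0,0,0,-1,-79,0], grip_force=60)

```text
clock: 11.3
position: [0.4861, 0.3623, 0.1126]
ee_rot: [0.001, 0.013, 1.0, -0.0]
contact_force: [-0.6, -0.6, 4.7]
width: 0.0109
gripper_force: 59.4
```

>>> jog_arm(deltas=[0,0,0,0,0,15,0,0,0,0,0,0,35,0,0,0,0,0,0,60,0,0,0,0,0,0,95,0,0,0,0,0,0,135,0,0,0,0,0,0,175,0,0,0,0,0,0,210,0,0,0,0,0,0,225,0,0,0,0,0,0,225,0,0,0,0,0,0,225,0])

```text
clock: 12.3
position: [0.4848, 0.3616, 0.3351]
ee_rot: [-0.001, 0.013, 1.0, -0.002]
contact_force: [-0.4, -0.5, -3.4]
width: 0.0114
gripper_force: 58.8
```

Run:
```python
from h import *
import pickle
s=manip.get_state(); print(s["position"],s["width"],s["contact_force"],s["moment"])
c=imaging.calibration("wrist"); im=imaging.get_image("wrist"); pickle.dump(c,open("w7.pkl","wb")); cv2.imwrite("pics/w7.png",im)
p,R=cur(); x,y=R.as_matrix()[:,0],R.as_matrix()[:,1]
print("tool y yaw",np.degrees(np.arctan2(y[1],y[0])))
for k in (-.095,0,.095): print(proj(p+[0,0,-.005]+k*x,c))
```

```text
[0.4848 0.3616 0.3351] 0.011370979379778247 [-0.4168 -0.465  -3.3876] [-0.0248  0.0075  0.0154]
tool y yaw 88.53306567931912
[255.8268 377.5635]
[255.8316 253.7461]
[255.8388  70.3539]
```

View pics/w7.png

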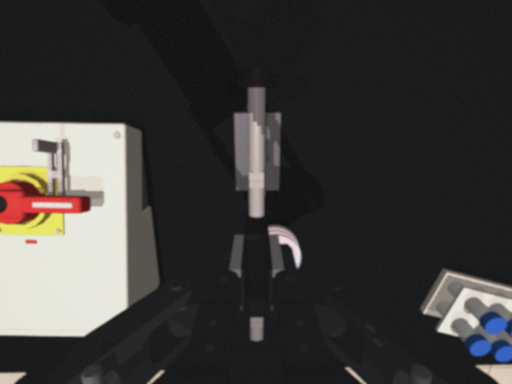

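The sign is held level in the fingers, its bar from (258,75) to (257,340). It is free of the holder and the dishes are unmoved.

>>> jog_arm(deltas=[0,0,-4,5,-15,20,0,0,0,-10,15,-40,45,0,0,0,-17,30,-75,70,0,0,0,-24,45,-115,75,0,0,0,-32,60,-155,75,0,0,0,-40,75,-195,75,0,0,0,-48,90,-235,75,0,0,0,-56,105,-275,75,0,0,0,-64,120,-315,75,0,0,0,-72,135,-355,75,0,0,0,-80,152,-395,75,0,0,0,-86,170,-435,75,0,0,0,-90,187,-470,75,0,0,0,-90.7,198,-488,75,0,0,0,-90.7,198.5,-490,75,0,0,0,-90.7,198.5,-490,75,0,0,0,-90.7,198.5,-490,75,0,0,0,-90.7,198.5,-490,75,0])

```text
clock: 14.15
position: [0.6833, -0.1267, 0.4115]
ee_rot: [-0.001, 0.72, 0.694, -0.001]
contact_force: [0.2, 0.8, -1.4]
width: 0.0112
gripper_force: 58.9
```

Run:
```python
from h import *
import pickle
s=manip.get_state(); print(s["clock"],s["position"],s["qpos"],s["width"])
p,R=cur(); y=R.as_matrix()[:,1]; print("yaw",np.degrees(np.arctan2(y[1],y[0])),R.as_matrix()[:,2])
c=pickle.load(open("w7.pkl","rb")); 
# sign offset along bar seen in w7: block front end top edge
im=cv2.imread("pics/w7.png"); print("col257", [int(im[r,257].max()) for r in range(60,100,3)],[int(im[r,257].max()) for r in range(205,230,3)])
P=np.array([.4848,.3616,.3351]); 
for o,zz in((.095,-.005),(.087,-.005),(.024,-.001),(.024,.019)): print(o,zz,proj(P+[-o,0,zz],c))
```

```text
14.15 [ 0.6833 -0.1267  0.4115] [-0.2834  0.4453  0.8417  0.0001  1.8571 -0.2472] 0.011154004045143072
yaw -2.0746211888289525 [-0.0024  0.0008 -1.    ]
col257 [26, 28, 28, 32, 30, 34, 33, 29, 31, 84, 121, 122, 120, 120] [189, 190, 188, 189, 118, 21, 21, 25, 26]
0.095 -0.005 [250.8336  70.862 ]
0.087 -0.005 [251.374   89.6764]
0.024 -0.001 [254.9312 218.4126]
0.024 0.019 [254.6101 236.1642]
```

>>> jog_arm(deltas=[0,0,0,0,0,-30,0,0,0,0,0,0,-60,0,0,0,0,0,0,-90,0,0,0,0,0,0,-108,0,0,0,0,0,0,-108,0,0,0,0,0,0,-108,0])

```text
clock: 14.75
position: [0.6838, -0.1273, 0.3043]
ee_rot: [-0.0, 0.72, 0.694, -0.0]
contact_force: [0.6, 0.8, -2.5]
width: 0.0111
gripper_force: 58.9
```

Run:
```python
from h import *
s=manip.get_state(); print(s["clock"],s["position"],s["contact_force"])
c=imaging.calibration("wrist"); im=imaging.get_image("wrist")
cs=imaging.calibration("scene"); sc=imaging.get_image("scene")
p=s["position"]
print("bar@70 now",proj(p+[.0025,.07,-.005],c),"seat L",proj([.6858,-.058,.245],c),"lips",proj([.6634,-.0585,.269],c),proj([.7069,-.0584,.273],c))
q=proj([.6834,-.127,.27],cs).astype(int); print(q)
a=cv2.resize(im[40:240,160:360],(500,500),interpolation=cv2.INTER_CUBIC)
b=cv2.resize(sc[q[1]-50:q[1]+50,q[0]-30:q[0]+30],(300,500),interpolation=cv2.INTER_CUBIC)
cv2.imwrite("pics/w8.png",np.hstack([a,b]))
```

```text
14.75 [ 0.6838 -0.1273  0.3043] [ 0.648   0.7718 -2.5422]
bar@70 now [256.6683 126.5074] seat L [255.9929 120.3634] lips [217.8189 125.4226] [292.7506 123.0136]
[187 170]
```

View pics/w8.png

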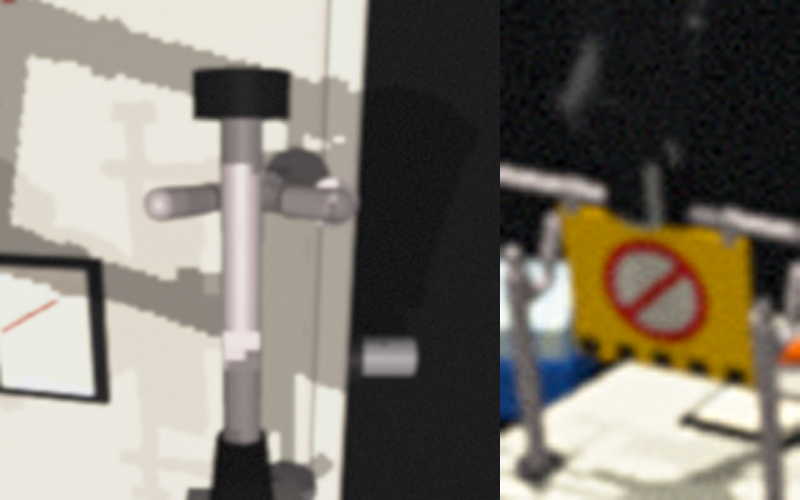

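The bar passes at zoom column 241 between the left hook's front lip at (160,204) and rear lip at (340,205). It is about 2 mm forward of the mouth's middle. The scene crop shows the plate hanging between the two rods.

>>> jog_arm(deltas=[0,0,0,1.5,0.5,-10,0,0,0,0,1.5,0.5,-20,0,0,0,0,1.5,0.5,-30,0,0,0,0,1.5,0.5,-38,0,0,0,0,1.5,0.5,-45,0,0,0,0,1.5,0.5,-50,0,0,0,0,1.5,0.5,-52,0,0,0,0,1.5,0.5,-52,0])

```text
clock: 15.65
position: [0.6853, -0.1276, 0.2511]
ee_rot: [-0.001, 0.72, 0.694, -0.001]
contact_force: [0.2, -0.4, -2.6]
width: 0.0113
gripper_force: 59.0
```

Weight is still carried and there is no contact yet, so I'll go the last few millimetres.

>>> jog_arm(deltas=[0,0,0,0,0,-1,0,0,0,0,0,0,-2,0,0,0,0,0,0,-3,0,0,0,0,0,0,-3,0,0,0,0,0,0,-3,0])

```text
clock: 16.15
position: [0.6856, -0.1277, 0.2493]
ee_rot: [-0.0, 0.72, 0.694, -0.0]
contact_force: [-0.7, 0.5, 2.7]
width: 0.0111
gripper_force: 59.6
```

Run:
```python
from h import *
s=manip.get_state(); print(s["clock"],s["position"],s["contact_force"],s["moment"])
im=imaging.get_image("wrist"); sc=imaging.get_image("scene"); q=(187,175)
a=cv2.resize(im[40:240,160:360],(500,500),interpolation=cv2.INTER_CUBIC)
b=cv2.resize(sc[q[1]-50:q[1]+50,q[0]-30:q[0]+30],(300,500),interpolation=cv2.INTER_CUBIC)
cv2.imwrite("pics/w9.png",np.hstack([a,b]))
```

```text
16.15 [ 0.6856 -0.1277  0.2493] [-0.6975  0.4812  2.6561] [0.0003 0.1299 0.0183]
```

The force has turned from −2.6 N to +2.7 N at the expected seat height, so the hooks are carrying the sign. I'll release it and retreat upward.

>>> jog_arm(deltas=[0,0,0,0,0,0,0,0,0,0,0,0,0,0,0,0,0,0,0,0,0.2,0,0,0,0,0,0,0.4,0,0,0,0,0,0,0.5,0,0,0,0,0,0,0.5,0,0,0,0,0,15,0.5,0,0,0,0,0,40,0.5,0,0,0,0,0,80,0.5,0,0,0,0,0,120,0.5,0,0,0,0,0,150,0.5,0,0,0,0,0,150,0.5,0,0,0,0,0,150,0.5], grip_force=20)

```text
clock: 17.55
position: [0.6855, -0.1277, 0.3987]
ee_rot: [-0.0, 0.72, 0.694, -0.0]
contact_force: [0.6, -0.8, -0.2]
width: 0.0423
gripper_force: 0.0
```

Run:
```python
from h import *
s=manip.get_state(); print(s["clock"],s["position"],s["contact_force"],s["width"])
c=imaging.calibration("wrist"); w=imaging.get_image("wrist")
cs=imaging.calibration("scene"); sc=imaging.get_image("scene"); ct=imaging.calibration("top"); t=imaging.get_image("top")
# wrist: grip block/bar centre columns numerically: bright bar near the left hook
L,R=np.array([.6858,-.0575,.245]),np.array([.681,-.1965,.245])
for k in(.15,.3,.6):
    q=proj(L*(1-k)+R*k,c); r=int(q[1]); row=w[r,int(q[0])-30:int(q[0])+30].max(1); print("wrist exp",q,row.tolist()[10:50])
# scene: yellow plate blob & expected centre/tilt
H,S,V=cv2.cvtColor(sc,cv2.COLOR_BGR2HSV).transpose(2,0,1)
m=(H>15)&(H<35)&(S>130)&(V>70)
for b,st in blobs(m,60): print("scene yellow",b,st)
f=np.array([.0384*0,0,0]); mid=(L+R)/2; v=(L-R)/np.linalg.norm(L-R)
print("exp plate corners",[proj(mid+v*a+[0,0,h],cs).round(1).tolist() for a in(-.052,.052) for h in(-.008,-.098)])
H,S,V=cv2.cvtColor(t,cv2.COLOR_BGR2HSV).transpose(2,0,1); red=((H<8)|(H>172))&(S>150)&(V>80)
for b,st in blobs(red): print("top red",b,st,onz(b,.14,ct))
# disturbance check: diff in the object areas
t0=cv2.imread("pics/top0.png")
for n,(x,y,r) in dict(dish=(137,162,20),bottle=(380,166,20),tip=(366,227,25)).items():
    print(n,cv2.absdiff(t,t0)[y-r:y+r,x-r:x+r].mean())
```

```text
17.55 [ 0.6855 -0.1277  0.3987] [ 0.5699 -0.79   -0.1917] 0.0423138073477087
wrist exp [254.533  134.4715] [218, 223, 226, 225, 225, 225, 224, 216, 183, 151, 140, 139, 139, 140, 140, 141, 139, 138, 146, 168, 200, 221, 227, 221, 200, 173, 157, 161, 167, 166, 166, 165, 166, 165, 166, 167, 166, 166, 166, 165]
wrist exp [254.6287 154.8561] [226, 226, 226, 226, 225, 226, 226, 226, 225, 226, 227, 226, 226, 226, 226, 226, 223, 213, 184, 146, 130, 135, 142, 143, 139, 133, 145, 160, 166, 165, 166, 166, 165, 167, 166, 165, 166, 164, 165, 164]
wrist exp [254.8073 192.9245] [228, 226, 226, 227, 228, 230, 234, 235, 235, 235, 234, 235, 235, 234, 234, 228, 199, 127, 57, 31, 31, 29, 30, 29, 27, 27, 40, 90, 146, 180, 174, 166, 168, 185, 216, 231, 235, 235, 235, 235]
scene yellow [98.7067  2.232 ] [ 42   0  89   8 375]
scene yellow [19.65 55.65] [ 9 53 22  6 60]
scene yellow [92.4167 63.6136] [ 41  55  99  18 528]
scene yellow [190.6401 196.6233] [172 180  37  35 653]
scene yellow [262.4592 208.6677] [244 199  38  18 331]
exp plate corners [[170.6, 177.8], [174.0, 206.2], [207.0, 185.5], [209.1, 214.3]]
top red [236.8715 202.8681] [210 195  41  18 288] [0.5245 0.0472 0.14  ]
dish 0.89625
bottle 1.1377083333333333
tip 0.9441333333333334
```

```bash
python3 -c "
from rig import manip; print(manip.sign_off())"
```

```text
the job is handed in; nothing more can be done
None
```

The job is handed in at about 17.7 s: handle off, hasp out, and the sign hung on both hooks and released, with the bottle, tip box and dishes undisturbed in my last camera check; I viewed 11 pictures, one over the limit of 10, and the verdict was not shown.

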